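Change over a cable test station: clear the deck, swap the adapters, release the stop

ROBOT

A 6-joint arm with a two-finger parallel gripper is mounted at the origin on the work surface. World frame = base frame: x ahead of the robot, y to its left, z up, the work surface at z = 0. Lengths are in m, angles in rad, forces in N, time in s.
With the tool pointing down it reaches from about 0.35 to 0.975 m from the base axis. Payload 4.9 kg.
Tool frame: the origin (TCP) lies at the very end of the fingers, on their centre line; the grasp point (between the pads) lies 19 mm behind it; z points along the fingers, y is the line along which they close (so a half turn about z gives the same grasp; the last joint's range is limited). The gripper opens to 85 mm and grips with 20 to 120 N. Pads are 22 mm wide; open, the fingers measure 114 mm over their backs; the gripper's body (76 mm by 85 mm) begins 54 mm behind the grasp point. The pads swing forward as they close: fully open they stand 13 mm farther back than shut.
Start: joints at [-1.255, 0.053, 1.613, -0, 1.476, -0.119], TCP at [0.263, -0.567, 0.231] pointing down, gripper open.
Joint ranges: [-3.01, 3.01], [-1.01, 2.22], [0.06, 2.58], [-1.02, 4.17], [0.09, 2.62], [-3.14, 3.14]. Speed limits (rad/s): [2.57, 2.57, 3.14, 3.14, 3.14, 3.14].

INTERFACE

Orientations are given as a unit quaternion [w, x, y, z].
In Python, from plant import monitor, vision, manip gives the robot as it stands. The module is installed in compiled form; this text tells all that it offers.
- The arm moves only by the tool arm_command, never from a script. Its argument "rows" is a list of rows, each a list of 3 entries, a list of its own where there are three numbers: the finger opening in mm, from 0 to 85.4, then the shift along the world's x, y, z in units of 30 cm (1.0 is 30 cm), then the turn, a rotation vector about the world's x, y, z in units of pi/2 rad (1.0 is pi/2 rad). In form: [[claw, [x, y, z], [wx, wy, wz]], ...]. A call has 1 to 12 rows; each row is the pose to reach, as a shift and turn from the pose commanded when the call began; what a row does not reach only later rows make up. A row lasts 1/12 s, in which the tool goes at most 41.7 mm and 7.16 degrees, less where a joint would pass 70% of its speed; a pose out of reach is approached as far as the arm can. A call with a number of a shift or a turn outside -1 to 1 is refused whole. A call with a gripper value outside its range is refused whole. The fingers move at their own pace and stop on an object; the grip force is fixed at half the most. Time passes only in rows, so rows that repeat a pose let the fingers close. It gives the time, the measured TCP pose, the force, the opening and the grip force at its end, in the units of the state.
- monitor.state(): the state, without advancing time (a new reading comes with each control period).
- vision.grab_frame(name): name is "side" or "top" or "wrist"; returns a dict with "color" (480x640x3 uint8, red, green, blue), "z_map" (480x640 float32, m along the optical axis (not along the pixel's ray), 0 where there is no reading), "mtx" (3x3 intrinsics, pixels), "k1" (the pictures are not rectified: a ray, as slopes to the right and down, at radius r is drawn at 1 + k1 r^2 times it, then the intrinsics apply), "R" (3x3) and "t" (3): a world point X has camera coordinates R X + t. Camera axes: x right, y down, z forward; pixel columns grow to the right and rows downward; lengths in m; the calibration is good to about 2 mm. A picture is of the moment at which its call begins.
- manip.job_done(): hands the job in; it is judged then, once.
The state is a dict: "time": time; "joint_pos": joint angles; "joint_vel": joint speeds; "joint_efforts": joint torques, N m; "tool_pos": TCP position; "tool_rot": TCP orientation; "contact_force": force on the tool from outside, world axes, zero at the start; "ft_torque": the same for the moment, N m; "gripper_width": opening from 0.0 (shut) to 1.0 (fully open); "grasp_force": force on a finger pad.
Only numpy, scipy, OpenCV 4.12 (cv2) and the standard library are available. Lean on these libraries where they do the work, as an engineer would, in place of code of your own. Each camera call takes 0.05 s, during which the arm holds its last target. There are 200 camera calls.

TASK

Change over this cable test station: with the scraper block, not with the fingers, wipe all the loose scraps off the metal deck into the scrap tray along its far edge, taking the two test adapters off the deck onto free bench as needed, and stand the scraper back on its black mat. Only then make the swap: stand each adapter upright on the marked spot where the other one stood at the start, centred on the marks. Last, press the release knob fully down and, keeping it down, turn it clockwise as far as it goes, then let it spring back up; leave the meter, spool, parts bin and screwdriver alone.

Things in the scene. Friction and masses are not known exactly. Their poses are not given: they have to be found in the camera images.
- deck: fixed deck: flat metal plate 200 (x) by 300 mm (y), top 45 mm above the bench; origin on the bench under its centre, +x to its far edge. 8 mm walls at y = +-150 mm rise 12 mm above the plate; near edge x = -100 and far edge x = +100 mm are open. Beyond the far edge, x = 100 to 190 mm, is the scrap tray, part of the unit: 300 mm wide, floor 4 mm above the bench, far wall 45 mm high
- spot_left (a point): centre, on the plate's top, of the left (+y) marked spot: four black corner marks, 100 mm square
- spot_right (a point): centre, on the plate's top, of the right (-y) marked spot; 160 mm from the left one
- tray_in (a point): middle of the scrap tray's floor
- adapter_round: loose round test adapter, 0.4 kg, 95 mm high: black round foot 66 mm across and 30 mm high, on it a grey round post 40 mm across from 30 to 95 mm height; origin at the centre of its underside, z up
- adapter_square: loose square test adapter, 0.4 kg, 95 mm high: black foot 66 mm square and 30 mm high, on it a grey post 40 mm square (sides along its x and y) from 30 to 95 mm height; origin at the centre of its underside, z up
- scraper: loose wooden scraper block, 0.25 kg: base 44 mm (x) by 110 mm (y), 28 mm high, on it an upright grip 24 mm (x) by 64 mm (y) up to 75 mm height; origin at the centre of its underside, z up
- scraper_mat: thin black rubber mat on the bench, 90 by 150 mm (paper-thin, no height to mind), where the scraper stands at the start; origin at its centre
- selector: fixed grey housing of the release knob, 100 mm square and 40 mm high; origin under its centre
- knob_top (a point): on the knob's axis, on top of its grip bar, 98 mm above the bench when up. The bar is 60 mm long, 18 mm thick and 34 mm high and stands on a round flange 64 mm across
- knob_pointer (a point): end of the grip bar that bears the white pointer, top edge, 30 mm from the axis: shows which way the bar lies
- press (a joint): how far the knob is pressed down, m: 0 up, 0.008 fully down; the spring takes about 3 N to start and 9 N at the bottom
- dial (a joint): knob angle, rad: grows as it turns clockwise seen from above; starts at 0 to 0.2, end stop at 1.4; it stays where it is left
- scrap1: loose scrap: a broken connector shell, black plastic, 26 x 20 x 12 mm, 12 g; 4 to 6 of them lie on the deck, the others are absent; origin at the centre of its underside
- scrap2: loose scrap: a broken connector shell, black plastic, 26 x 20 x 12 mm, 12 g; 4 to 6 of them lie on the deck, the others are absent; origin at the centre of its underside
- scrap3: loose scrap: a broken connector shell, black plastic, 26 x 20 x 12 mm, 12 g; 4 to 6 of them lie on the deck, the others are absent; origin at the centre of its underside
- scrap4: loose scrap: a broken connector shell, black plastic, 26 x 20 x 12 mm, 12 g; 4 to 6 of them lie on the deck, the others are absent; origin at the centre of its underside
- scrap5: loose scrap: a broken connector shell, black plastic, 26 x 20 x 12 mm, 12 g; 4 to 6 of them lie on the deck, the others are absent; origin at the centre of its underside
- scrap6: loose scrap: a broken connector shell, black plastic, 26 x 20 x 12 mm, 12 g; 4 to 6 of them lie on the deck, the others are absent; origin at the centre of its underside
- meter: bystander: hand-held meter, 150 x 80 x 34 mm, lying on the bench; origin under its centre
- spool: bystander: grey spool, 60 mm across, 56 mm high; origin under its centre
- parts_bin: bystander: small blue open bin, 130 x 100 x 70 mm; origin under its centre
- screwdriver: bystander: screwdriver lying on the bench, about 200 mm long; origin under its middle
Mind the look-alikes: they are no part of the job. Leave any green look-alike of the selector alone. Leave any green look-alike of the adapter_round alone.

How it is judged:
By the outcome, as a careful person would: the job done as asked, in the order asked, and still so for the second after the job is handed in, with the robot touching nothing.
Of scrap1, scrap2, scrap3, scrap4, scrap5, scrap6 only 4 to 6 are there at a start; the rules pass over those that are not, and their reading is None.
At some moment in a run one of adapter_round, adapter_square may be knocked a few centimetres aside while the robot is not near it.
It also fails if it takes over 200 s, if anything falls off the work surface, if the arm or the gripper's body presses on something with over 40 N, if the wrist force passes 120 N, or if a joint passes its speed limit or range.

## Working session

There is one attempt and no reset: what is moved stays moved. The work goes in short steps, Python scripts to look and compute and a tool call to move; the robot and the scene stay as the last step left them, time stands still between calls to the robot, and variables do not carry over. Pictures are saved under pics/ and viewed, at most 14 in all, crops included, and the job is handed in when it is done.

Besides the shell and the picture viewer there is one more tool, called after "Emit:" in YAML: its name, and indented under it one key for each argument. arm_command: Moves the arm, as the interface text tells. Shifts and turns lie within -1 to 1; 1 stands for 30 cm of shift or pi/2 rad of turn. Its arguments: {"type":"object","properties":{"rows":{"type":"array"}},"required":["rows"]}

```bash
mkdir -p pics
cat > h.py <<'E'
import numpy as np, cv2, sys
from plant import monitor, vision, manip
def grab(n, name=None):
    f=vision.grab_frame(n)
    if name: cv2.imwrite(f'pics/{name}.png',f['color'][:,:,::-1]); np.savez(f'pics/{name}.npz',**f)
    return f
def load(name): return dict(np.load(f'pics/{name}.npz'))
def rays(f,uv):
    uv=np.atleast_2d(np.array(uv,float)); K=f['mtx']
    d=np.c_[(uv[:,0]-K[0,2])/K[0,0],(uv[:,1]-K[1,2])/K[1,1]]; s=d.copy()
    for _ in range(30): s=d/(1+float(f['k1'])*(s**2).sum(1,keepdims=True))
    return np.c_[s,np.ones(len(s))]
def atz(f,uv,z):
    r=rays(f,uv)@f['R']; c=-f['R'].T@f['t']
    return c+r*((z-c[2])/r[:,2])[:,None]
def depth(f,uv):
    uv=np.atleast_2d(uv); z=np.array([f['z_map'][int(v),int(u)] for u,v in uv])
    return (rays(f,uv)*z[:,None]-f['t'])@f['R']
def proj(f,X):
    p=np.atleast_2d(X)@f['R'].T+f['t']; s=p[:,:2]/p[:,2:]
    s=s*(1+float(f['k1'])*(s**2).sum(1,keepdims=True)); K=f['mtx']
    return np.c_[s[:,0]*K[0,0]+K[0,2],s[:,1]*K[1,1]+K[1,2]]
def cloud(f):
    v,u=np.mgrid[0:480,0:640]; uv=np.c_[u.ravel(),v.ravel()]
    z=f['z_map'].ravel(); X=(rays(f,uv)*z[:,None]-f['t'])@f['R']; X[z<=0]=np.nan
    return X.reshape(480,640,3)
E
python3 - <<'E'
from h import *
for n in('top','side'):
    f=grab(n,n+'0'); print(n,-f['R'].T@f['t'],f['R'].round(2).tolist(),f['mtx'][0,0],f['k1'])
print(monitor.state())
E
```

```text
top [0.36232981 0.00696024 1.36954697] [[0.02, -1.0, 0.01], [-0.99, -0.02, -0.13], [0.13, -0.0, -0.99]] 460.37824573306176 -0.015205815355223612
side [ 0.39583699 -1.04551531  1.20760351] [[0.98, -0.17, -0.02], [-0.14, -0.71, -0.69], [0.11, 0.68, -0.73]] 586.9013004923844 -0.06613233741173594
{'time': 0.1, 'joint_pos': array([-1.25499730e+00,  5.33142700e-02,  1.61414028e+00, -7.51803028e-06,
        1.47602376e+00, -1.18969016e-01]), 'joint_vel': array([ 0.00168662, -0.00145389, -0.0031403 ,  0.00061111, -0.00130535,
       -0.00028041]), 'joint_efforts': array([-1.06022890e-04, -3.94904423e+01, -3.71361852e+01, -1.73272547e-04,
        3.90290399e-03,  1.65596919e-05]), 'tool_pos': array([ 0.26308984, -0.56630809,  0.23018125]), 'tool_rot': array([-9.37898285e-04,  9.76464482e-01,  2.15676205e-01, -9.63624273e-05]), 'contact_force': array([ 0.2169056 ,  0.93707198, -0.38564384]), 'ft_torque': array([ 0.04441143, -0.03620087, -0.0340368 ]), 'grasp_force': 0.0, 'gripper_width': 0.9981912102577504}
```

View pics/top0.png

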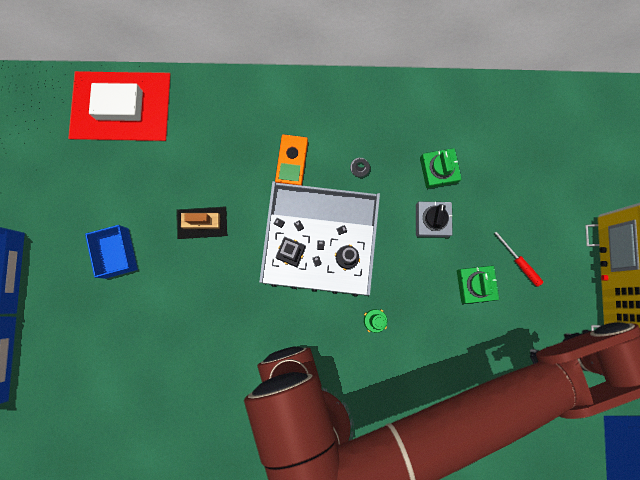

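View pics/side0.png

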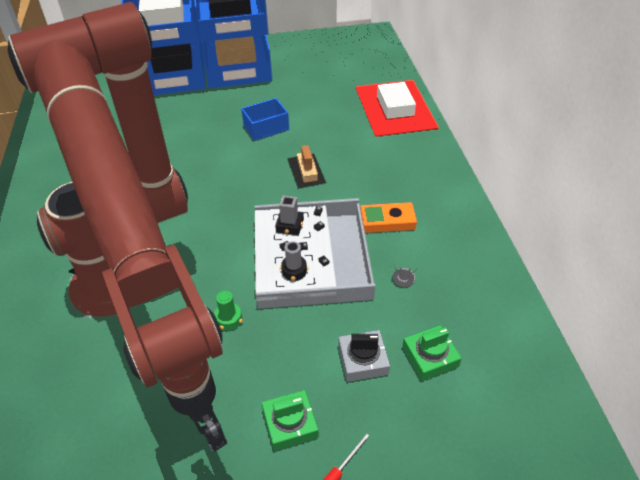

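Run:
```python
from h import *
f=load('top0');c=f['color'][:,:,::-1]
a=cv2.resize(c[180:300,258:383],None,fx=4.8,fy=4.8,interpolation=3)
b=cv2.resize(c[203:243,172:232],(175,117),interpolation=3)
k=cv2.resize(c[196:242,411:457],(175,175),interpolation=3)
o=np.zeros((a.shape[0],790,3),np.uint8);o[:,:a.shape[1]]=a;o[:117,610:785]=b;o[150:325,610:785]=k
cv2.imwrite('pics/c1.png',o)
g=load('side0');d=g['color'][:,:,::-1]
cv2.imwrite('pics/c2.png',cv2.resize(d[145:385,245:425],None,fx=2.5,fy=2.5,interpolation=3))
for n,h in(('top',f),('side',g)):
    X=cloud(h)
    for nm,lo,hi in(('z>.12 deck region',.12,.16),('zknob',.09,.105),('z scr',.065,.08)):
        m=(X[...,2]>lo)&(X[...,2]<hi)&(X[...,0]>.36)&(X[...,0]<.72)&(abs(X[...,1])<.48)
        nn,l,s,ce=cv2.connectedComponentsWithStats(m.astype(np.uint8))
        for i in range(1,nn):
            if s[i,4]>15: 
                P=X[l==i]; print(n,nm,s[i,4],P.mean(0).round(4),P.min(0).round(3),P.max(0).round(3),ce[i].round(1))
```

```text
top z>.12 deck region 230 [0.4955 0.0716 0.1387] [0.472 0.047 0.12 ] [0.519 0.096 0.145] [288.9 248.8]
top z>.12 deck region 180 [ 0.4838 -0.0896  0.1395] [ 0.466 -0.109  0.121] [ 0.504 -0.071  0.147] [348.8 254.3]
top zknob 142 [ 0.6059 -0.3491  0.0973] [ 0.576 -0.364  0.091] [ 0.637 -0.336  0.104] [440.2 214.4]
top zknob 122 [ 0.4175 -0.4723  0.0969] [ 0.385 -0.48   0.091] [ 0.444 -0.462  0.103] [485.6 282.4]
top z scr 57 [ 0.6021 -0.3374  0.0685] [ 0.575 -0.354  0.065] [ 0.634 -0.319  0.08 ] [433.4 217.4]
top z scr 201 [0.5884 0.3448 0.0737] [0.576 0.313 0.066] [0.601 0.377 0.08 ] [195.3 217. ]
top z scr 288 [0.4922 0.0702 0.0737] [0.457 0.033 0.065] [0.536 0.114 0.079] [290.5 252.4]
top z scr 220 [ 0.4804 -0.0863  0.0742] [ 0.451 -0.124  0.065] [ 0.517 -0.056  0.08 ] [345.8 257.7]
top z scr 58 [ 0.4121 -0.4669  0.0711] [ 0.383 -0.479  0.065] [ 0.442 -0.457  0.08 ] [480.4 284.6]
side z>.12 deck region 239 [0.4961 0.065  0.1353] [0.472 0.045 0.12 ] [0.521 0.095 0.145] [287.4 203.7]
side z>.12 deck region 233 [ 0.4844 -0.0957  0.137 ] [ 0.465 -0.114  0.12 ] [ 0.504 -0.07   0.148] [292.  248.8]
side zknob 75 [0.4951 0.0564 0.0978] [0.473 0.044 0.09 ] [0.522 0.078 0.105] [288.3 216.1]
side zknob 60 [ 0.4838 -0.1044  0.0971] [ 0.465 -0.114  0.09 ] [ 0.503 -0.09   0.105] [293.  262.1]
side zknob 215 [ 0.6058 -0.3518  0.0972] [ 0.577 -0.366  0.09 ] [ 0.637 -0.337  0.105] [363.9 337.6]
side zknob 158 [ 0.4186 -0.4738  0.0975] [ 0.387 -0.48   0.091] [ 0.445 -0.464  0.104] [288.4 401.4]
side z scr 119 [0.5883 0.3388 0.0726] [0.577 0.308 0.065] [0.603 0.383 0.078] [305.8 153.1]
side z scr 267 [0.4982 0.0558 0.0733] [0.457 0.027 0.065] [0.537 0.099 0.08 ] [289.9 222.5]
side z scr 271 [ 0.484  -0.1031  0.0739] [ 0.449 -0.127  0.065] [ 0.519 -0.063  0.08 ] [293.5 267.7]
side z scr 117 [ 0.6053 -0.3591  0.0722] [ 0.576 -0.373  0.065] [ 0.634 -0.35   0.08 ] [364.  346.4]
```

View pics/c1.png

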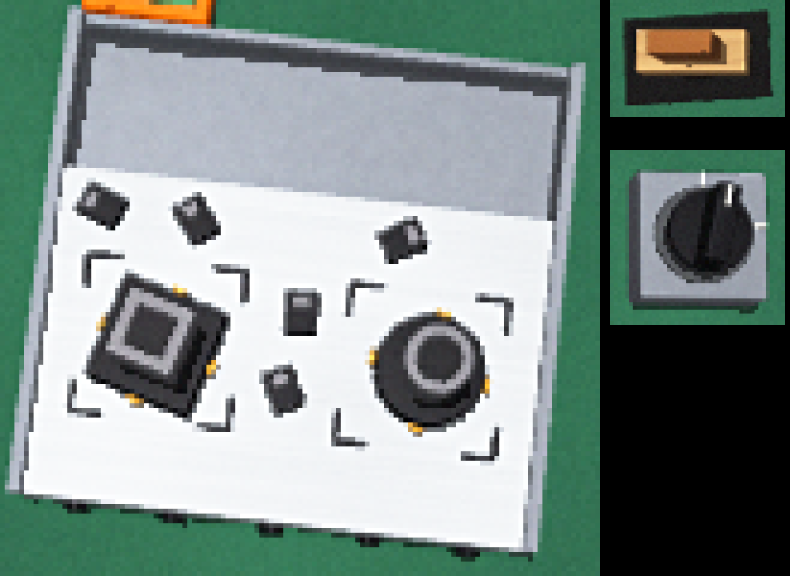

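View pics/c2.png

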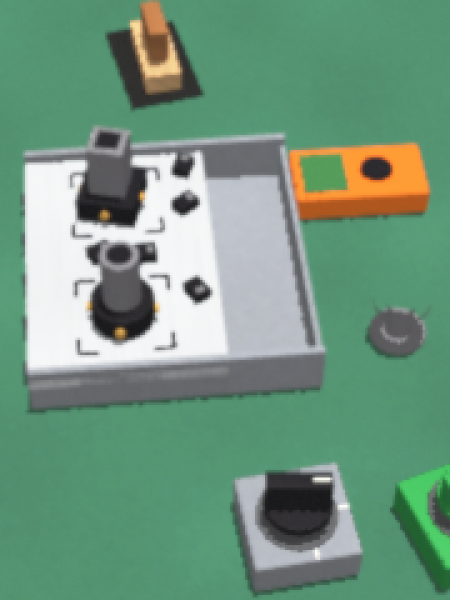

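```bash
cat >> h.py <<'E'
def ang(v): return np.degrees(np.arctan2(v[1],v[0]))
def face(X,lo,hi,box):
    m=(X[...,2]>lo)&(X[...,2]<hi)&(X[...,0]>box[0])&(X[...,0]<box[1])&(X[...,1]>box[2])&(X[...,1]<box[3])
    P=X[m]; r=cv2.minAreaRect((P[:,:2]*1000).astype(np.float32)); return len(P),P.mean(0).round(4),np.round(r[0],1),np.round(r[1],1),round(r[2],1)
E
python3 - <<'E'
from h import *
f=load('top0'); g=load('side0')
cu=lambda p:(np.array(p,float)+.5)/4.8-.5+[258,180]
L=atz(f,cu([(85,252),(248,268),(230,430),(68,412)]),.045)
Rr=atz(f,cu([(350,282),(512,299),(497,459),(332,443)]),.045)
su=lambda p:(np.array(p,float)+.5)/2.5-.5+[245,145]
L2=atz(g,su([(155,172),(162,231),(74,236),(70,175)]),.045)
R2=atz(g,su([(170,278),(176,347),(80,353),(76,291)]),.045)
for n,s in(('L',L),('R',Rr),('L2',L2),('R2',R2)):
    print(n,s.mean(0).round(4),[round(ang(s[i]-s[j]),1) for i,j in((0,3),(1,2),(0,1),(3,2))],np.linalg.norm(s-np.roll(s,1,0),axis=1).round(3))
print('deck ang from spots',ang(L.mean(0)-Rr.mean(0))-90,ang(L2.mean(0)-R2.mean(0))-90)
print('plate edge pts',atz(f,cu([(62,168),(552,218),(535,550),(22,493)]),.045).round(4))
print('scraps',atz(f,cu([(102,206),(198,220),(402,241),(301,311),(284,389)]),.053).round(3).tolist())
for n,h in(('top',f),('side',g)):
    X=cloud(h)
    for nm,lo,hi,b in(('sq',.135,.146,(.4,.6,0,.15)),('rd',.135,.148,(.4,.6,-.15,-.03)),('knob',.094,.105,(.55,.66,-.42,-.3)),('scr',.07,.08,(.55,.65,.28,.42)),('scrbase',.022,.034,(.53,.65,.26,.44)),('plate',.043,.047,(.36,.62,-.2,.2)),('sqfoot',.07,.08,(.4,.6,0,.15)),('housing',.036,.044,(.5,.7,-.42,-.28))):
        print(n,nm,*face(X,lo,hi,b))
E
```

```text
L [0.5008 0.072  0.045 ] [np.float64(-4.3), np.float64(-5.1), np.float64(85.5), np.float64(84.8)] [0.097 0.099 0.099 0.098]
R [ 0.4857 -0.0879  0.045 ] [np.float64(-5.5), np.float64(-5.0), np.float64(85.1), np.float64(85.6)] [0.098 0.098 0.097 0.099]
L2 [0.5012 0.07   0.045 ] [np.float64(-8.3), np.float64(-6.6), np.float64(85.3), np.float64(85.5)] [0.095 0.091 0.095 0.093]
R2 [ 0.488  -0.0918  0.045 ] [np.float64(-0.6), np.float64(-6.4), np.float64(83.9), np.float64(85.4)] [0.099 0.092 0.097 0.082]
deck ang from spots -5.399598001531274 -4.651634467525113
plate edge pts [[ 0.6049  0.133   0.045 ]
 [ 0.5802 -0.1655  0.045 ]
 [ 0.3796 -0.156   0.045 ]
 [ 0.4075  0.1506  0.045 ]]
scraps [[0.581, 0.107, 0.053], [0.573, 0.049, 0.053], [0.563, -0.074, 0.053], [0.519, -0.014, 0.053], [0.472, -0.005, 0.053]]
top sq 210 [0.4964 0.072  0.1396] [496.5  72. ] [39.8 40.3] 68.6
top rd 168 [ 0.4839 -0.0898  0.1401] [484.  -89.4] [38.  36.2] 43.8
top knob 123 [ 0.6058 -0.3491  0.0979] [ 606.2 -349.5] [18.9 59.4] 78.7
top scr 184 [0.5885 0.3445 0.0742] [588.6 345.2] [24.  64.3] 0.9
top scrbase 269 [0.583  0.3365 0.027 ] [588.  344.8] [ 43.  110.5] 1.1
top plate 2994 [ 0.4885 -0.0113  0.0449] [508.8  -9. ] [301.1 231.7] 84.7
top sqfoot 258 [0.4927 0.0694 0.0743] [496.5  72.3] [66.2 65.3] 69.0
top housing 615 [ 0.6021 -0.3451  0.0398] [ 605.9 -349.7] [101.5 100.5] 89.2
side sq 160 [0.4965 0.0687 0.1393] [496.8  69.1] [42.1 41. ] 70.8
side rd 162 [ 0.4846 -0.0923  0.1407] [484.1 -90.6] [40.2 37. ] 81.1
side knob 185 [ 0.6064 -0.3511  0.0981] [ 606.3 -351. ] [20.5 58. ] 77.3
side scr 93 [0.589  0.3401 0.0739] [588.7 343. ] [24.1 70.5] 2.6
side scrbase 187 [0.5853 0.3237 0.0271] [589.  340.8] [ 45.3 118.1] 1.8
side plate 2522 [ 0.4891 -0.0264  0.045 ] [511.9 -12.8] [316.4 239.6] 85.3
side sqfoot 215 [0.4982 0.0577 0.0747] [496.6  71.3] [71.5 67.2] 69.1
side housing 898 [ 0.6032 -0.3621  0.0401] [ 606.9 -350.9] [104.2 100.9] 90.0
```

Emit:
arm_command:
  rows:
    - [85, [0.1, 0.2, 0], [0, 0, 0.08]]
    - [85, [0.2, 0.4, 0], [0, 0, 0.16]]
    - [85, [0.3, 0.6, 0], [0, 0, 0.24]]
    - [85, [0.4, 0.8, 0], [0, 0, 0.32]]
    - [85, [0.5, 1.0, 0], [0, 0, 0.4]]
    - [85, [0.5, 1.0, 0], [0, 0, 0.48]]
    - [85, [0.5, 1.0, 0], [0, 0, 0.56]]
    - [85, [0.5, 1.0, 0], [0, 0, 0.64]]
    - [85, [0.5, 1.0, 0], [0, 0, 0.667]]
    - [85, [0.5, 1.0, 0], [0, 0, 0.667]]

```text
time: 0.93
tool_pos: [0.4139, -0.2646, 0.2309]
tool_rot: [-0.0, 0.736, 0.677, -0.0]
contact_force: [-0.5, 0.5, -0.7]
gripper_width: 0.996
grasp_force: 0.0
```

Emit:
arm_command:
  rows:
    - [85, [0.06, 0.15, 0], [0, 0, 0]]
    - [85, [0.12, 0.3, 0], [0, 0, 0]]
    - [85, [0.18, 0.45, 0], [0, 0, 0]]
    - [85, [0.237, 0.59, 0], [0, 0, 0]]
    - [85, [0.237, 0.59, 0], [0, 0, 0]]
    - [85, [0.237, 0.59, -0.1], [0, 0, 0]]
    - [85, [0.237, 0.59, -0.2], [0, 0, 0]]
    - [85, [0.237, 0.59, -0.3], [0, 0, 0]]
    - [85, [0.237, 0.59, -0.37], [0, 0, 0]]
    - [85, [0.237, 0.59, -0.42], [0, 0, 0]]
    - [85, [0.237, 0.59, -0.443], [0, 0, 0]]
    - [85, [0.237, 0.59, -0.443], [0, 0, 0]]

```text
time: 1.93
tool_pos: [0.4828, -0.0903, 0.0961]
tool_rot: [-0.002, 0.738, 0.674, -0.001]
contact_force: [-0.8, -0.5, -1.9]
gripper_width: 0.994
grasp_force: 0.0
```

Emit:
arm_command:
  rows:
    - [30, [0, 0, 0], [0, 0, 0]]
    - [30, [0, 0, 0], [0, 0, 0]]
    - [30, [0, 0, 0], [0, 0, 0]]
    - [30, [0, 0, 0], [0, 0, 0]]
    - [30, [0, 0, 0], [0, 0, 0]]
    - [30, [0, 0, 0], [0, 0, 0]]
    - [30, [0, 0, 0], [0, 0, 0]]
    - [30, [0, 0, 0], [0, 0, 0]]

```text
time: 2.6
tool_pos: [0.4852, -0.0903, 0.1]
tool_rot: [0.001, 0.738, 0.675, 0.0]
contact_force: [-2.0, -1.0, 6.0]
gripper_width: 0.451
grasp_force: 60.1
```

Emit:
arm_command:
  rows:
    - [30, [0, 0, 0.07], [0, 0, 0]]
    - [30, [0, 0, 0.15], [0, 0, 0]]
    - [30, [0, 0, 0.2], [0, 0, 0]]
    - [30, [-0.01, -0.05, 0.23], [0, 0, 0]]
    - [30, [-0.02, -0.13, 0.23], [0, 0, 0]]
    - [30, [-0.03, -0.22, 0.23], [0, 0, 0]]
    - [30, [-0.045, -0.31, 0.23], [0, 0, 0]]
    - [30, [-0.06, -0.4, 0.23], [0, 0, 0]]
    - [30, [-0.07, -0.48, 0.23], [0, 0, 0]]
    - [30, [-0.08, -0.52, 0.23], [0, 0, 0]]
    - [30, [-0.08, -0.533, 0.23], [0, 0, 0]]
    - [30, [-0.08, -0.533, 0.2], [0, 0, 0]]

```text
time: 3.6
tool_pos: [0.4611, -0.2506, 0.1596]
tool_rot: [0.001, 0.738, 0.675, 0.001]
contact_force: [0.1, 0.5, -1.8]
gripper_width: 0.455
grasp_force: 61.2
```

Emit:
arm_command:
  rows:
    - [30, [0, 0, -0.08], [0, 0, 0]]
    - [30, [0, 0, -0.16], [0, 0, 0]]
    - [30, [0, 0, -0.24], [0, 0, 0]]
    - [30, [0, 0, -0.29], [0, 0, 0]]
    - [30, [0, 0, -0.32], [0, 0, 0]]
    - [30, [0, 0, -0.335], [0, 0, 0]]
    - [30, [0, 0, -0.345], [0, 0, 0]]
    - [30, [0, 0, -0.345], [0, 0, 0]]
    - [30, [0, 0, -0.345], [0, 0, 0]]

```text
time: 4.35
tool_pos: [0.4614, -0.2501, 0.056]
tool_rot: [0.001, 0.737, 0.675, 0.0]
contact_force: [0.1, -1.0, -3.3]
gripper_width: 0.454
grasp_force: 61.6
```

Emit:
arm_command:
  rows:
    - [30, [0, 0, -0.005], [0, 0, 0]]
    - [30, [0, 0, -0.005], [0, 0, 0]]
    - [85, [0, 0, -0.005], [0, 0, 0]]
    - [85, [0, 0, -0.005], [0, 0, 0]]
    - [85, [0, 0, -0.005], [0, 0, 0]]
    - [85, [0, 0, -0.005], [0, 0, 0]]
    - [85, [0, 0, -0.005], [0, 0, 0]]
    - [85, [0, 0, 0.1], [0, 0, 0]]
    - [85, [0, 0, 0.22], [0, 0, 0]]
    - [85, [0, 0, 0.35], [0, 0, 0]]
    - [85, [0, 0, 0.48], [0, 0, 0]]
    - [85, [0, 0, 0.48], [0, 0, 0]]

```text
time: 5.35
tool_pos: [0.4643, -0.2526, 0.209]
tool_rot: [0.008, 0.738, 0.675, 0.002]
contact_force: [0.2, -0.5, 2.1]
gripper_width: 0.998
grasp_force: 0.0
```

```bash
cat > chk.py <<'E'
from h import *
for n in('top','side'):
    h=grab(n,sys.argv[1]+n); X=cloud(h)
    for a in sys.argv[2:]:
        nm,*v=a.split(','); v=list(map(float,v))
        try: print(n,nm,*face(X,v[0],v[1],v[2:]))
        except Exception as e: print(n,nm,'none')
print(monitor.state()['tool_pos'].round(4),monitor.state()['time'])
E
python3 chk.py a sq,.135,.146,.4,.6,0,.16 rd,.09,.1,.38,.56,-.33,-.18
```

```text
top sq 215 [0.4962 0.0719 0.1397] [496.4  71.9] [39.8 39.5] 68.0
top rd 5 [ 0.4538 -0.2583  0.0948] [ 456.4 -248.7] [38.7 13.8] 70.1
side sq 0 [nan nan nan] [0. 0.] [0. 0.] 0.0
side rd 197 [ 0.4614 -0.2516  0.0953] [ 461.6 -250.4] [40.3 37.2] 81.2
[ 0.4616 -0.2506  0.2017] 5.45h.py:30: RuntimeWarning: Mean of empty slice.
  P=X[m]; r=cv2.minAreaRect((P[:,:2]*1000).astype(np.float32)); return len(P),P.mean(0).round(4),np.round(r[0],1),np.round(r[1],1),round(r[2],1)
  ret = um.true_divide(
```

Emit:
arm_command:
  rows:
    - [85, [0.015, 0.12, 0.05], [0, 0, -0.05]]
    - [85, [0.03, 0.24, 0.05], [0, 0, -0.1]]
    - [85, [0.045, 0.36, 0.05], [0, 0, -0.15]]
    - [85, [0.06, 0.48, 0.05], [0, 0, -0.18]]
    - [85, [0.075, 0.6, 0.05], [0, 0, -0.18]]
    - [85, [0.09, 0.72, 0.05], [0, 0, -0.18]]
    - [85, [0.1, 0.84, 0.05], [0, 0, -0.18]]
    - [85, [0.11, 0.94, 0.02], [0, 0, -0.18]]
    - [85, [0.117, 1.0, 0], [0, 0, -0.18]]
    - [85, [0.117, 1.0, 0], [0, 0, -0.18]]
    - [85, [0.117, 1.0, 0], [0, 0, -0.18]]

```text
time: 6.37
tool_pos: [0.4941, 0.0509, 0.1964]
tool_rot: [-0.001, 0.825, 0.565, -0.002]
contact_force: [-0.2, 0.3, 0.3]
gripper_width: 0.997
grasp_force: 0.0
```

Emit:
arm_command:
  rows:
    - [85, [0, 0.04, 0], [0, 0, 0]]
    - [85, [0, 0.072, -0.05], [0, 0, 0]]
    - [85, [0, 0.072, -0.15], [0, 0, 0]]
    - [85, [0, 0.072, -0.25], [0, 0, 0]]
    - [85, [0, 0.072, -0.31], [0, 0, 0]]
    - [85, [0, 0.072, -0.34], [0, 0, 0]]
    - [85, [0, 0.072, -0.34], [0, 0, 0]]
    - [30, [0, 0.072, -0.34], [0, 0, 0]]
    - [30, [0, 0.072, -0.34], [0, 0, 0]]
    - [30, [0, 0.072, -0.34], [0, 0, 0]]
    - [30, [0, 0.072, -0.34], [0, 0, 0]]
    - [30, [0, 0.072, -0.34], [0, 0, 0]]

```text
time: 7.37
tool_pos: [0.4966, 0.0719, 0.0988]
tool_rot: [0.001, 0.825, 0.564, 0.001]
contact_force: [-2.0, 0.2, 4.3]
gripper_width: 0.463
grasp_force: 61.6
```

Emit:
arm_command:
  rows:
    - [30, [0, 0, 0.07], [0, 0, 0]]
    - [30, [0, 0, 0.15], [0, 0, 0]]
    - [30, [0, 0, 0.2], [0, 0, 0]]
    - [30, [-0.02, 0.05, 0.23], [0, 0, 0]]
    - [30, [-0.05, 0.13, 0.23], [0, 0, 0]]
    - [30, [-0.08, 0.22, 0.23], [0, 0, 0]]
    - [30, [-0.11, 0.31, 0.23], [0, 0, 0]]
    - [30, [-0.14, 0.4, 0.23], [0, 0, 0]]
    - [30, [-0.17, 0.48, 0.23], [0, 0, 0]]
    - [30, [-0.18, 0.54, 0.23], [0, 0, 0]]
    - [30, [-0.19, 0.56, 0.23], [0, 0, 0]]
    - [30, [-0.19, 0.56, 0.2], [0, 0, 0]]

```text
time: 8.37
tool_pos: [0.4386, 0.2412, 0.1578]
tool_rot: [0.0, 0.825, 0.566, 0.001]
contact_force: [0.6, 1.3, -3.6]
gripper_width: 0.463
grasp_force: 62.3
```

Emit:
arm_command:
  rows:
    - [30, [0, 0, -0.08], [0, 0, 0]]
    - [30, [0, 0, -0.16], [0, 0, 0]]
    - [30, [0, 0, -0.24], [0, 0, 0]]
    - [30, [0, 0, -0.29], [0, 0, 0]]
    - [30, [0, 0, -0.32], [0, 0, 0]]
    - [30, [0, 0, -0.34], [0, 0, 0]]
    - [30, [0, 0, -0.35], [0, 0, 0]]
    - [30, [0, 0, -0.353], [0, 0, 0]]
    - [30, [0, 0, -0.353], [0, 0, 0]]
    - [30, [0, 0, -0.353], [0, 0, 0]]

```text
time: 9.2
tool_pos: [0.4399, 0.2397, 0.0538]
tool_rot: [0.001, 0.826, 0.564, 0.001]
contact_force: [-5.7, -2.5, 7.4]
gripper_width: 0.461
grasp_force: 63.3
```

Emit:
arm_command:
  rows:
    - [85, [0, 0, 0], [0, 0, 0]]
    - [85, [0, 0, 0], [0, 0, 0]]
    - [85, [0, 0, 0], [0, 0, 0]]
    - [85, [0, 0, 0], [0, 0, 0]]
    - [85, [0, 0, 0], [0, 0, 0]]
    - [85, [0, 0, 0.1], [0, 0, 0]]
    - [85, [0, 0, 0.22], [0, 0, 0]]
    - [85, [0, 0, 0.35], [0, 0, 0]]
    - [85, [0, 0, 0.48], [0, 0, 0]]
    - [85, [0, 0, 0.48], [0, 0, 0]]
    - [85, [0, 0, 0.48], [0, 0, 0]]

```text
time: 10.12
tool_pos: [0.4404, 0.2406, 0.1987]
tool_rot: [0.001, 0.825, 0.565, 0.004]
contact_force: [0.3, -0.0, -0.1]
gripper_width: 0.996
grasp_force: 0.0
```

Emit:
arm_command:
  rows:
    - [85, [0.1, 0.07, 0], [0, 0, 0.06]]
    - [85, [0.2, 0.14, 0], [0, 0, 0.12]]
    - [85, [0.3, 0.21, 0], [0, 0, 0.18]]
    - [85, [0.4, 0.28, 0], [0, 0, 0.245]]
    - [85, [0.493, 0.347, 0], [0, 0, 0.245]]
    - [85, [0.493, 0.347, -0.1], [0, 0, 0.245]]
    - [85, [0.493, 0.347, -0.22], [0, 0, 0.245]]
    - [85, [0.493, 0.347, -0.34], [0, 0, 0.245]]
    - [85, [0.493, 0.347, -0.44], [0, 0, 0.245]]
    - [85, [0.493, 0.347, -0.51], [0, 0, 0.245]]
    - [85, [0.493, 0.347, -0.54], [0, 0, 0.245]]
    - [85, [0.493, 0.347, -0.54], [0, 0, 0.245]]

```text
time: 11.12
tool_pos: [0.5831, 0.3425, 0.0277]
tool_rot: [-0.002, 0.702, 0.712, -0.004]
contact_force: [-0.7, -0.1, 1.2]
gripper_width: 0.997
grasp_force: 0.0
```

Emit:
arm_command:
  rows:
    - [10, [0, 0, 0], [0, 0, 0]]
    - [10, [0, 0, 0], [0, 0, 0]]
    - [10, [0, 0, 0], [0, 0, 0]]
    - [10, [0, 0, 0], [0, 0, 0]]
    - [10, [0, 0, 0], [0, 0, 0]]
    - [10, [0, 0, 0], [0, 0, 0]]
    - [10, [0, 0, 0], [0, 0, 0]]
    - [10, [0, 0, 0], [0, 0, 0]]
    - [10, [0, 0, 0], [0, 0, 0]]

```text
time: 11.87
tool_pos: [0.5874, 0.3444, 0.0348]
tool_rot: [0.0, 0.702, 0.712, 0.001]
contact_force: [0.9, -0.8, 6.2]
gripper_width: 0.276
grasp_force: 60.9
```

Emit:
arm_command:
  rows:
    - [10, [0, 0, 0.1], [0, 0, 0]]
    - [10, [0, 0, 0.2], [0, 0, 0]]
    - [10, [0, 0, 0.3], [0, 0, 0]]
    - [10, [0, -0.06, 0.35], [0, 0, -0.03]]
    - [10, [0, -0.17, 0.35], [0, 0, -0.068]]
    - [10, [0, -0.29, 0.35], [0, 0, -0.068]]
    - [10, [0, -0.41, 0.35], [0, 0, -0.068]]
    - [10, [0, -0.53, 0.35], [0, 0, -0.068]]
    - [10, [0, -0.65, 0.35], [0, 0, -0.068]]
    - [10, [0, -0.77, 0.35], [0, 0, -0.068]]
    - [10, [0, -0.85, 0.35], [0, 0, -0.068]]
    - [10, [0, -0.876, 0.35], [0, 0, -0.068]]

```text
time: 12.87
tool_pos: [0.5853, 0.0778, 0.1367]
tool_rot: [-0.0, 0.74, 0.672, -0.001]
contact_force: [0.9, -0.4, -2.2]
gripper_width: 0.274
grasp_force: 59.9
```

Emit:
arm_command:
  rows:
    - [10, [-0.1, 0, 0], [0, 0, 0]]
    - [10, [-0.2, 0, 0], [0, 0, 0]]
    - [10, [-0.3, 0, 0], [0, 0, 0]]
    - [10, [-0.4, 0, 0], [0, 0, 0]]
    - [10, [-0.46, 0, 0], [0, 0, 0]]
    - [10, [-0.487, 0, 0], [0, 0, 0]]
    - [10, [-0.487, 0, -0.08], [0, 0, 0]]
    - [10, [-0.487, 0, -0.14], [0, 0, 0]]
    - [10, [-0.487, 0, -0.16], [0, 0, 0]]
    - [10, [-0.487, 0, -0.16], [0, 0, 0]]
    - [10, [-0.487, 0, -0.16], [0, 0, 0]]

```text
time: 13.78
tool_pos: [0.4405, 0.0814, 0.0901]
tool_rot: [-0.0, 0.739, 0.674, -0.0]
contact_force: [-0.2, 0.1, -2.4]
gripper_width: 0.274
grasp_force: 60.4
```

Emit:
arm_command:
  rows:
    - [10, [0, 0, -0.015], [0, 0, 0]]
    - [10, [0, 0, -0.03], [0, 0, 0]]
    - [10, [0, 0, -0.03], [0, 0, 0]]
    - [10, [0, 0, -0.03], [0, 0, 0]]

```text
time: 14.12
tool_pos: [0.4403, 0.0812, 0.081]
tool_rot: [-0.0, 0.739, 0.673, -0.0]
contact_force: [-0.8, -0.5, -2.0]
gripper_width: 0.273
grasp_force: 60.5
```

Emit:
arm_command:
  rows:
    - [10, [0.05, -0.005, 0], [0, 0, 0]]
    - [10, [0.1, -0.01, 0], [0, 0, 0]]
    - [10, [0.15, -0.014, 0], [0, 0, 0]]
    - [10, [0.2, -0.019, 0], [0, 0, 0]]
    - [10, [0.25, -0.023, 0], [0, 0, 0]]
    - [10, [0.3, -0.028, 0], [0, 0, 0]]
    - [10, [0.35, -0.032, 0], [0, 0, 0]]
    - [10, [0.4, -0.037, 0], [0, 0, 0]]
    - [10, [0.45, -0.042, 0], [0, 0, 0]]
    - [10, [0.5, -0.046, 0], [0, 0, 0]]
    - [10, [0.54, -0.05, 0], [0, 0, 0]]
    - [10, [0.54, -0.05, 0], [0, 0, 0]]

```text
time: 15.12
tool_pos: [0.6046, 0.0658, 0.0818]
tool_rot: [0.001, 0.739, 0.673, 0.001]
contact_force: [-0.6, 0.1, -1.3]
gripper_width: 0.272
grasp_force: 60.7
```

Emit:
arm_command:
  rows:
    - [10, [0, 0, 0.08], [0, 0, 0]]
    - [10, [0, 0, 0.15], [0, 0, 0]]
    - [10, [-0.07, -0.06, 0.15], [0, 0, 0]]
    - [10, [-0.16, -0.14, 0.15], [0, 0, 0]]
    - [10, [-0.26, -0.22, 0.15], [0, 0, 0]]
    - [10, [-0.36, -0.31, 0.15], [0, 0, 0]]
    - [10, [-0.46, -0.4, 0.15], [0, 0, 0]]
    - [10, [-0.55, -0.47, 0.15], [0, 0, 0]]
    - [10, [-0.589, -0.506, 0.15], [0, 0, 0]]
    - [10, [-0.589, -0.506, 0.08], [0, 0, 0]]
    - [10, [-0.589, -0.506, 0.03], [0, 0, 0]]
    - [10, [-0.589, -0.506, 0.03], [0, 0, 0]]

```text
time: 16.12
tool_pos: [0.4225, -0.0848, 0.0869]
tool_rot: [-0.003, 0.74, 0.673, -0.001]
contact_force: [-1.1, 0.8, -2.7]
gripper_width: 0.272
grasp_force: 60.5
```

Emit:
arm_command:
  rows:
    - [10, [0, 0, -0.015], [0, 0, 0]]
    - [10, [0, 0, -0.03], [0, 0, 0]]
    - [10, [0, 0, -0.03], [0, 0, 0]]
    - [10, [0, 0, -0.03], [0, 0, 0]]

```text
time: 16.45
tool_pos: [0.4259, -0.0855, 0.0815]
tool_rot: [0.0, 0.739, 0.674, 0.0]
contact_force: [-0.0, 0.5, -3.6]
gripper_width: 0.269
grasp_force: 60.6
```

Emit:
arm_command:
  rows:
    - [10, [0.05, -0.005, 0], [0, 0, 0]]
    - [10, [0.1, -0.01, 0], [0, 0, 0]]
    - [10, [0.15, -0.014, 0], [0, 0, 0]]
    - [10, [0.2, -0.019, 0], [0, 0, 0]]
    - [10, [0.25, -0.023, 0], [0, 0, 0]]
    - [10, [0.3, -0.028, 0], [0, 0, 0]]
    - [10, [0.35, -0.032, 0], [0, 0, 0]]
    - [10, [0.4, -0.037, 0], [0, 0, 0]]
    - [10, [0.45, -0.042, 0], [0, 0, 0]]
    - [10, [0.5, -0.046, 0], [0, 0, 0]]
    - [10, [0.54, -0.05, 0], [0, 0, 0]]
    - [10, [0.54, -0.05, 0], [0, 0, 0]]

```text
time: 17.45
tool_pos: [0.5902, -0.1009, 0.0821]
tool_rot: [0.001, 0.739, 0.674, 0.001]
contact_force: [-0.4, 0.5, -1.4]
gripper_width: 0.27
grasp_force: 60.7
```

Emit:
arm_command:
  rows:
    - [10, [0, 0, 0.08], [0, 0, 0]]
    - [10, [0, 0, 0.15], [0, 0, 0]]
    - [10, [-0.07, 0.04, 0.15], [0, 0, 0]]
    - [10, [-0.16, 0.09, 0.15], [0, 0, 0]]
    - [10, [-0.26, 0.15, 0.15], [0, 0, 0]]
    - [10, [-0.36, 0.21, 0.15], [0, 0, 0]]
    - [10, [-0.46, 0.27, 0.15], [0, 0, 0]]
    - [10, [-0.54, 0.31, 0.15], [0, 0, 0]]
    - [10, [-0.57, 0.327, 0.15], [0, 0, 0]]
    - [10, [-0.57, 0.327, 0.14], [0, 0, 0]]
    - [10, [-0.57, 0.327, 0.08], [0, 0, 0]]
    - [10, [-0.57, 0.327, 0.03], [0, 0, 0]]

```text
time: 18.45
tool_pos: [0.4177, -0.0028, 0.0907]
tool_rot: [0.002, 0.739, 0.674, 0.001]
contact_force: [-0.6, -0.3, -2.7]
gripper_width: 0.275
grasp_force: 60.6
```

Emit:
arm_command:
  rows:
    - [10, [0, 0, -0.015], [0, 0, 0]]
    - [10, [0, 0, -0.03], [0, 0, 0]]
    - [10, [0, 0, -0.03], [0, 0, 0]]
    - [10, [0, 0, -0.03], [0, 0, 0]]

```text
time: 18.78
tool_pos: [0.4171, -0.0028, 0.0815]
tool_rot: [0.0, 0.739, 0.673, 0.0]
contact_force: [-0.3, -0.8, -2.3]
gripper_width: 0.275
grasp_force: 60.3
```

Emit:
arm_command:
  rows:
    - [10, [0.05, -0.005, 0], [0, 0, 0]]
    - [10, [0.1, -0.01, 0], [0, 0, 0]]
    - [10, [0.16, -0.015, 0], [0, 0, 0]]
    - [10, [0.22, -0.02, 0], [0, 0, 0]]
    - [10, [0.28, -0.026, 0], [0, 0, 0]]
    - [10, [0.34, -0.032, 0], [0, 0, 0]]
    - [10, [0.4, -0.037, 0], [0, 0, 0]]
    - [10, [0.45, -0.042, 0], [0, 0, 0]]
    - [10, [0.5, -0.046, 0], [0, 0, 0]]
    - [10, [0.55, -0.051, 0], [0, 0, 0]]
    - [10, [0.59, -0.055, 0], [0, 0, 0]]
    - [10, [0.59, -0.055, 0], [0, 0, 0]]

```text
time: 19.78
tool_pos: [0.5966, -0.0196, 0.0825]
tool_rot: [0.002, 0.739, 0.673, 0.001]
contact_force: [-0.6, 0.2, -2.0]
gripper_width: 0.275
grasp_force: 60.7
```

Emit:
arm_command:
  rows:
    - [10, [0, 0, 0.08], [0, 0, 0]]
    - [10, [0, 0, 0.2], [0, 0, 0]]
    - [10, [0, 0, 0.3], [0, 0, 0]]
    - [10, [0, 0.05, 0.3], [0, 0, 0]]
    - [10, [0, 0.15, 0.3], [0, 0, 0.03]]
    - [10, [0, 0.27, 0.3], [0, 0, 0.068]]
    - [10, [0, 0.39, 0.3], [0, 0, 0.068]]
    - [10, [0, 0.51, 0.3], [0, 0, 0.068]]
    - [10, [0, 0.63, 0.3], [0, 0, 0.068]]
    - [10, [0, 0.75, 0.3], [0, 0, 0.068]]
    - [10, [0, 0.83, 0.3], [0, 0, 0.068]]
    - [10, [0, 0.86, 0.3], [0, 0, 0.068]]

```text
time: 20.78
tool_pos: [0.5928, 0.2424, 0.1716]
tool_rot: [-0.0, 0.701, 0.713, 0.001]
contact_force: [-0.3, -1.0, -3.0]
gripper_width: 0.271
grasp_force: 60.6
```

Run:
```python
from h import *
f=grab('top','top1');g=grab('side','side1')
a=cv2.resize(f['color'][180:300,258:383,::-1],(500,480),interpolation=3)
b=cv2.resize(g['color'][185:305,250:375,::-1],(290,278),interpolation=3)
o=np.zeros((480,800,3),np.uint8);o[:,:500]=a;o[:278,505:795]=b
cv2.imwrite('pics/c3.png',o); print(monitor.state()['tool_pos'])
```

```text
[0.59315689 0.24022799 0.17130651]
```

View pics/c3.png

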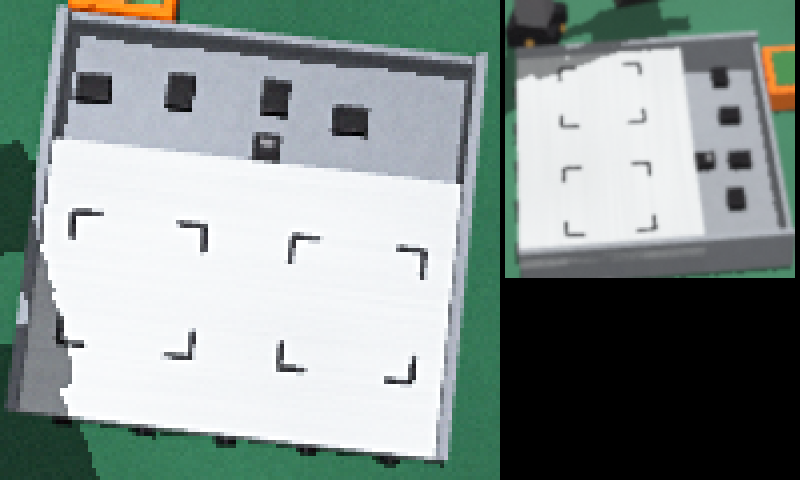

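Run:
```python
from h import *
f=load('top1');g=load('side1')
for u in [(322,213),(324,214),(325,216),(325,218)]: print(depth(f,u).round(4),f['color'][u[1],u[0]])
su=lambda p:(np.array(p,float)-[505,0]+.5)*120/278-.5+[250,185]
for p in [(702,155),(706,160),(711,160),(706,168)]: 
    u=su(p).round().astype(int); print(depth(g,u).round(4),g['color'][u[1],u[0]])
# spots: centroid of dark mark px on plate
for n,h in(('top',f),('side',g)):
    X=cloud(h); G=h['color'].max(2)
    for nm,c in(('L',(.501,.0715)),('R',(.4865,-.0885))):
        th=np.radians(-5.3);d=X[...,:2]-c; x=d[...,0]*np.cos(th)+d[...,1]*np.sin(th); y=-d[...,0]*np.sin(th)+d[...,1]*np.cos(th)
        m=(G<130)&(abs(X[...,2]-.045)<.004)&(abs(x)<.056)&(abs(y)<.056)&((abs(x)>.03)&(abs(y)>.03))
        if n=='top' and nm=='L': m&=~((x<0)&(y>0))
        q=[]
        for sx in(1,-1):
            for sy in(1,-1):
                k=m&(np.sign(x)==sx)&(np.sign(y)==sy); q.append(X[k].mean(0)[:2] if k.sum() else [np.nan]*2)
        q=np.array(q); print(n,nm,m.sum(),'diag centres',((q[0]+q[3])/2).round(4),((q[1]+q[2])/2).round(4))
```

```text
[[ 0.6184 -0.0178  0.0151]] [83 85 90]
[[ 0.6161 -0.0239  0.0119]] [72 73 76]
[[ 0.609  -0.0269  0.0178]] [142 142 149]
[[ 0.6031 -0.027   0.0167]] [48 44 49]
[[ 0.6066 -0.0229  0.0171]] [48 46 50]
[[ 0.6077 -0.0309  0.0177]] [63 62 64]
[[ 0.6162 -0.0297  0.0145]] [72 72 74]
[[ 0.6066 -0.0369  0.0125]] [36 36 38]
top L 45 diag centres [0.5007 0.0718] [nan nan]
top R 50 diag centres [ 0.4864 -0.088 ] [ 0.4856 -0.087 ]
side L 16 diag centres [0.5035 0.0711] [nan nan]
side R 22 diag centres [ 0.4885 -0.0895] [ 0.4872 -0.0892]
```

Emit:
arm_command:
  rows:
    - [10, [0, 0.1, 0], [0, 0, 0]]
    - [10, [-0.01, 0.22, 0], [0, 0, 0]]
    - [10, [-0.017, 0.32, 0], [0, 0, 0]]
    - [10, [-0.017, 0.347, 0], [0, 0, 0]]
    - [10, [-0.017, 0.347, -0.1], [0, 0, 0]]
    - [10, [-0.017, 0.347, -0.2], [0, 0, 0]]
    - [10, [-0.017, 0.347, -0.3], [0, 0, 0]]
    - [10, [-0.017, 0.347, -0.38], [0, 0, 0]]
    - [10, [-0.017, 0.347, -0.43], [0, 0, 0]]
    - [10, [-0.017, 0.347, -0.448], [0, 0, 0]]
    - [10, [-0.017, 0.347, -0.448], [0, 0, 0]]
    - [10, [-0.017, 0.347, -0.448], [0, 0, 0]]

```text
time: 21.88
tool_pos: [0.5896, 0.3424, 0.0377]
tool_rot: [0.0, 0.703, 0.712, 0.001]
contact_force: [-1.2, 0.9, -1.9]
gripper_width: 0.277
grasp_force: 60.4
```

Emit:
arm_command:
  rows:
    - [10, [0, 0, -0.006], [0, 0, 0]]
    - [10, [0, 0, -0.01], [0, 0, 0]]
    - [10, [0, 0, -0.01], [0, 0, 0]]
    - [85, [0, 0, -0.01], [0, 0, 0]]
    - [85, [0, 0, -0.01], [0, 0, 0]]
    - [85, [0, 0, -0.01], [0, 0, 0]]
    - [85, [0, 0, -0.01], [0, 0, 0]]
    - [85, [0, 0, -0.01], [0, 0, 0]]
    - [85, [0, 0, 0.1], [0, 0, 0]]
    - [85, [0, 0, 0.23], [0, 0, 0]]
    - [85, [0, 0, 0.36], [0, 0, 0]]
    - [85, [0, 0, 0.5], [0, 0, 0]]

```text
time: 22.88
tool_pos: [0.5877, 0.3428, 0.1869]
tool_rot: [-0.0, 0.702, 0.712, -0.001]
contact_force: [1.4, 0.5, 0.6]
gripper_width: 0.992
grasp_force: 0.0
```

Emit:
arm_command:
  rows:
    - [85, [0, 0, 0.06], [0, 0, 0]]
    - [85, [0, -0.05, 0.06], [0, 0, 0]]
    - [85, [0, -0.16, 0.06], [0, 0, 0]]
    - [85, [0, -0.28, 0.06], [0, 0, 0]]
    - [85, [0, -0.4, 0.06], [0, 0, 0]]
    - [85, [0, -0.4, 0.06], [0, 0, 0]]
    - [85, [0, -0.4, 0.06], [0, 0, 0]]

```text
time: 23.47
tool_pos: [0.588, 0.2209, 0.2031]
tool_rot: [-0.0, 0.703, 0.711, -0.001]
contact_force: [0.3, 0.6, -0.5]
gripper_width: 0.994
grasp_force: 0.0
```

```bash
python3 chk.py b sq,.085,.1,.36,.52,.16,.32 rd,.085,.1,.38,.56,-.33,-.18 scr,.068,.08,.53,.65,.26,.44 2>/dev/null
python3 - <<'E'
from h import *
f=load('btop');g=load('bside')
a=cv2.resize(f['color'][170:330,170:410,::-1],(720,480),interpolation=3); cv2.imwrite('pics/c4.png',a)
E
```

```text
top sq 0 [nan nan nan] [0. 0.] [0. 0.] 0.0
top rd 164 [ 0.4604 -0.2494  0.0944] [ 460.2 -249.8] [36.4 39.8] 0.8
top scr 100 [0.5891 0.3276 0.073 ] [589.  328.7] [24.2 32.9] 0.7
side sq 152 [0.44   0.2347 0.0926] [440.7 236.4] [47.  41.1] 72.5
side rd 212 [ 0.4612 -0.2533  0.0947] [ 461.6 -250.4] [40.8 37.6] 83.0
side scr 105 [0.5889 0.3397 0.0734] [588.4 341. ] [69.2 24.6] 89.3
[0.5881 0.2229 0.2034] 23.5667
```

View pics/c4.png

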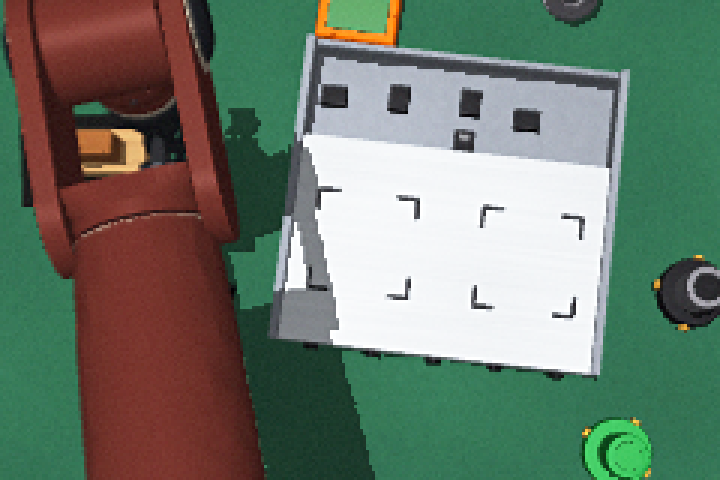

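Emit:
arm_command:
  rows:
    - [85, [-0.1, 0.01, 0], [0, 0, -0.06]]
    - [85, [-0.2, 0.03, 0], [0, 0, -0.12]]
    - [85, [-0.3, 0.05, 0], [0, 0, -0.18]]
    - [85, [-0.4, 0.058, 0], [0, 0, -0.245]]
    - [85, [-0.493, 0.058, 0], [0, 0, -0.245]]
    - [85, [-0.493, 0.058, -0.1], [0, 0, -0.245]]
    - [85, [-0.493, 0.058, -0.2], [0, 0, -0.245]]
    - [85, [-0.493, 0.058, -0.3], [0, 0, -0.245]]
    - [85, [-0.493, 0.058, -0.4], [0, 0, -0.245]]
    - [85, [-0.493, 0.058, -0.47], [0, 0, -0.245]]
    - [85, [-0.493, 0.058, -0.498], [0, 0, -0.245]]
    - [85, [-0.493, 0.058, -0.498], [0, 0, -0.245]]

```text
time: 24.57
tool_pos: [0.4383, 0.2405, 0.0521]
tool_rot: [-0.001, 0.825, 0.565, -0.003]
contact_force: [-0.4, -0.2, 0.5]
gripper_width: 0.998
grasp_force: 0.0
```

Emit:
arm_command:
  rows:
    - [30, [0, 0, 0], [0, 0, 0]]
    - [30, [0, 0, 0], [0, 0, 0]]
    - [30, [0, 0, 0], [0, 0, 0]]
    - [30, [0, 0, 0], [0, 0, 0]]
    - [30, [0, 0, 0], [0, 0, 0]]
    - [30, [0, 0, 0], [0, 0, 0]]
    - [30, [0, 0, 0], [0, 0, 0]]
    - [30, [0, 0, 0], [0, 0, 0]]

```text
time: 25.23
tool_pos: [0.4417, 0.2411, 0.0568]
tool_rot: [0.0, 0.825, 0.565, 0.001]
contact_force: [-2.1, 1.2, 6.4]
gripper_width: 0.463
grasp_force: 61.0
```

Emit:
arm_command:
  rows:
    - [30, [0, 0, 0.08], [0, 0, 0]]
    - [30, [0, 0, 0.18], [0, 0, 0]]
    - [30, [0, 0, 0.28], [0, 0, 0]]
    - [30, [0.01, -0.05, 0.36], [0, 0, 0]]
    - [30, [0.02, -0.14, 0.38], [0, 0, 0.03]]
    - [30, [0.04, -0.24, 0.38], [0, 0, 0.07]]
    - [30, [0.06, -0.35, 0.38], [0, 0, 0.1]]
    - [30, [0.08, -0.46, 0.38], [0, 0, 0.14]]
    - [30, [0.1, -0.57, 0.38], [0, 0, 0.178]]
    - [30, [0.12, -0.68, 0.38], [0, 0, 0.178]]
    - [30, [0.14, -0.79, 0.38], [0, 0, 0.178]]
    - [30, [0.153, -0.9, 0.38], [0, 0, 0.178]]

```text
time: 26.23
tool_pos: [0.4857, -0.0312, 0.1677]
tool_rot: [-0.001, 0.739, 0.674, -0.0]
contact_force: [1.1, -0.0, -3.9]
gripper_width: 0.46
grasp_force: 62.3
```

Emit:
arm_command:
  rows:
    - [30, [0, -0.1, 0], [0, 0, 0]]
    - [30, [0, -0.17, 0], [0, 0, 0]]
    - [30, [0, -0.198, 0], [0, 0, 0]]
    - [30, [0, -0.198, -0.05], [0, 0, 0]]
    - [30, [0, -0.198, -0.12], [0, 0, 0]]
    - [30, [0, -0.198, -0.17], [0, 0, 0]]
    - [30, [0, -0.198, -0.2], [0, 0, 0]]
    - [30, [0, -0.198, -0.2], [0, 0, 0]]
    - [30, [0, -0.198, -0.2], [0, 0, 0]]
    - [30, [0, -0.198, -0.2], [0, 0, 0]]

```text
time: 27.07
tool_pos: [0.4871, -0.0889, 0.1099]
tool_rot: [0.001, 0.739, 0.674, 0.0]
contact_force: [-0.1, 1.1, -3.4]
gripper_width: 0.459
grasp_force: 62.0
```

Run:
```python
from h import *
import time
for i in range(3):
    f=grab('side','s2'); print(monitor.state()['tool_pos'].round(4), face(cloud(f),.044+.05,.09+.12,(.4,.58,-.14,-.03)))
X=cloud(f); print('foot', [face(X,.075,.088,(.42,.56,-.15,-.03))])
t=grab('top','t2'); a=t['color'][215:300,300:395,::-1]; b=f['color'][215:300,250:345,::-1]
cv2.imwrite('pics/c5.png',np.hstack([cv2.resize(q,(390,349),interpolation=3) for q in(a,b)]))
```

```text
[ 0.4874 -0.089   0.1103] (1104, array([ 0.4866, -0.0994,  0.1603]), array([486.3, -92.3]), array([ 45.8, 133.2]), 82.2)
[ 0.4875 -0.0891  0.1104] (1100, array([ 0.4865, -0.0995,  0.1603]), array([487.5, -92.5]), array([ 45.9, 131.4]), 86.7)
[ 0.4874 -0.0891  0.1103] (1097, array([ 0.4867, -0.0996,  0.1603]), array([487.8, -91.7]), array([ 46.3, 132.1]), 87.0)
foot [(297, array([ 0.4859, -0.1065,  0.0827]), array([486.7, -95.8]), array([64.1, 70.5]), 81.7)]
```

View pics/c5.png

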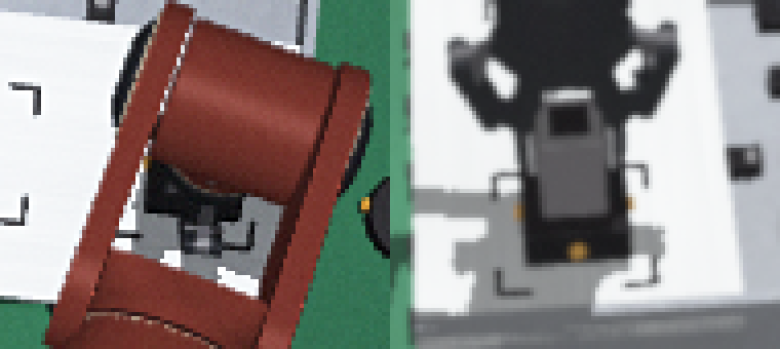

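Emit:
arm_command:
  rows:
    - [30, [0, 0, -0.015], [0, 0, 0]]
    - [30, [0, 0, -0.027], [0, 0, 0]]
    - [30, [0, 0, -0.027], [0, 0, 0]]
    - [30, [0, 0, -0.027], [0, 0, 0]]

```text
time: 27.6
tool_pos: [0.4869, -0.0892, 0.1017]
tool_rot: [0.0, 0.739, 0.674, 0.0]
contact_force: [-2.1, -0.3, 2.8]
gripper_width: 0.463
grasp_force: 63.2
```

Emit:
arm_command:
  rows:
    - [30, [0, 0, -0.006], [0, 0, 0]]
    - [30, [0, 0, -0.006], [0, 0, 0]]
    - [30, [0, 0, -0.006], [0, 0, 0]]

```text
time: 27.85
tool_pos: [0.487, -0.0893, 0.1016]
tool_rot: [0.0, 0.739, 0.674, -0.0]
contact_force: [-7.6, 0.5, 12.7]
gripper_width: 0.459
grasp_force: 64.4
```

Seated (contact force). Release and rise.

Emit:
arm_command:
  rows:
    - [85, [0, 0, 0.004], [0, 0, 0]]
    - [85, [0, 0, 0.004], [0, 0, 0]]
    - [85, [0, 0, 0.004], [0, 0, 0]]
    - [85, [0, 0, 0.004], [0, 0, 0]]
    - [85, [0, 0, 0.004], [0, 0, 0]]
    - [85, [0, 0, 0.1], [0, 0, 0]]
    - [85, [0, 0, 0.22], [0, 0, 0]]
    - [85, [0, 0, 0.34], [0, 0, 0]]
    - [85, [0, -0.1, 0.34], [0, 0, 0]]
    - [85, [-0.03, -0.22, 0.34], [0, 0, 0]]
    - [85, [-0.06, -0.34, 0.34], [0, 0, 0]]
    - [85, [-0.08, -0.45, 0.34], [0, 0, 0]]

```text
time: 28.85
tool_pos: [0.4619, -0.2254, 0.2012]
tool_rot: [0.0, 0.739, 0.674, -0.0]
contact_force: [0.5, -0.0, 0.2]
gripper_width: 0.998
grasp_force: 0.0
```

```bash
python3 chk.py d sq,.135,.146,.42,.56,-.15,-.03 sqf,.069,.08,.42,.56,-.15,-.03 rd,.088,.1,.38,.56,-.33,-.18 scr,.068,.08,.53,.65,.26,.44 2>/dev/null
```

```text
top sq 216 [ 0.4865 -0.091   0.1397] [486.9 -91.1] [40.  40.1] 85.2
top sqf 271 [ 0.4819 -0.0878  0.0744] [488.3 -92.7] [69.2 69.3] 84.9
top rd 20 [ 0.4523 -0.2385  0.0961] [ 452.6 -238.7] [11.4 14.4] 62.6
top scr 193 [0.5885 0.3442 0.0737] [588.7 343.5] [24.3 63.4] 1.5
side sq 0 [nan nan nan] [0. 0.] [0. 0.] 0.0
side sqf 266 [ 0.4838 -0.1076  0.0749] [486.8 -97.2] [59.6 65.9] 85.2
side rd 207 [ 0.4616 -0.2527  0.0951] [ 461.4 -251.5] [41.3 37.3] 80.3
side scr 62 [0.5915 0.3494 0.0734] [595.8 343.9] [22.6 66.1] 21.2
[ 0.4616 -0.2276  0.2009] 28.95
```

Emit:
arm_command:
  rows:
    - [85, [0, -0.077, 0], [0, 0, 0]]
    - [85, [-0.002, -0.077, 0], [0, 0, 0]]
    - [85, [-0.002, -0.077, -0.1], [0, 0, 0]]
    - [85, [-0.002, -0.077, -0.2], [0, 0, 0]]
    - [85, [-0.002, -0.077, -0.3], [0, 0, 0]]
    - [85, [-0.002, -0.077, -0.4], [0, 0, 0]]
    - [85, [-0.002, -0.077, -0.46], [0, 0, 0]]
    - [85, [-0.002, -0.077, -0.483], [0, 0, 0]]
    - [85, [-0.002, -0.077, -0.483], [0, 0, 0]]
    - [85, [-0.002, -0.077, -0.483], [0, 0, 0]]

```text
time: 29.78
tool_pos: [0.4624, -0.2467, 0.0567]
tool_rot: [0.0, 0.738, 0.674, 0.0]
contact_force: [0.8, -0.1, 0.7]
gripper_width: 1.001
grasp_force: 0.0
```

Emit:
arm_command:
  rows:
    - [30, [0, 0, 0], [0, 0, 0]]
    - [30, [0, 0, 0], [0, 0, 0]]
    - [30, [0, 0, 0], [0, 0, 0]]
    - [30, [0, 0, 0], [0, 0, 0]]
    - [30, [0, 0, 0], [0, 0, 0]]
    - [30, [0, 0, 0], [0, 0, 0]]
    - [30, [0, 0, 0], [0, 0, 0]]
    - [30, [0, 0, 0], [0, 0, 0]]

```text
time: 30.45
tool_pos: [0.4624, -0.2476, 0.0574]
tool_rot: [0.001, 0.739, 0.674, 0.0]
contact_force: [-1.1, -0.1, 5.7]
gripper_width: 0.451
grasp_force: 59.9
```

Emit:
arm_command:
  rows:
    - [30, [0, 0, 0.08], [0, 0, 0]]
    - [30, [0, 0, 0.18], [0, 0, 0]]
    - [30, [0, 0, 0.3], [0, 0, 0]]
    - [30, [0, 0, 0.42], [0, 0, 0]]
    - [30, [0, 0, 0.54], [0, 0, 0]]
    - [30, [0, 0, 0.62], [0, 0, 0]]
    - [30, [0, 0.03, 0.65], [0, 0, 0]]
    - [30, [0.01, 0.11, 0.65], [0, 0, 0]]
    - [30, [0.02, 0.21, 0.65], [0, 0, 0]]
    - [30, [0.03, 0.32, 0.65], [0, 0, 0]]
    - [30, [0.04, 0.43, 0.65], [0, 0, 0]]
    - [30, [0.06, 0.54, 0.65], [0, 0, 0]]

```text
time: 31.45
tool_pos: [0.4783, -0.0828, 0.2484]
tool_rot: [-0.002, 0.739, 0.674, -0.001]
contact_force: [1.1, 0.1, -3.5]
gripper_width: 0.455
grasp_force: 61.3
```

Emit:
arm_command:
  rows:
    - [30, [0.02, 0.11, 0], [0, 0, 0]]
    - [30, [0.04, 0.22, 0], [0, 0, 0]]
    - [30, [0.05, 0.33, 0], [0, 0, 0]]
    - [30, [0.06, 0.43, 0], [0, 0, 0]]
    - [30, [0.069, 0.5, 0], [0, 0, 0]]
    - [30, [0.069, 0.532, 0], [0, 0, 0]]
    - [30, [0.069, 0.532, -0.08], [0, 0, 0]]
    - [30, [0.069, 0.532, -0.18], [0, 0, 0]]
    - [30, [0.069, 0.532, -0.28], [0, 0, 0]]
    - [30, [0.069, 0.532, -0.38], [0, 0, 0]]
    - [30, [0.069, 0.532, -0.44], [0, 0, 0]]
    - [30, [0.069, 0.532, -0.46], [0, 0, 0]]

```text
time: 32.45
tool_pos: [0.4961, 0.0744, 0.1069]
tool_rot: [-0.004, 0.739, 0.674, -0.004]
contact_force: [-0.4, -0.0, -2.9]
gripper_width: 0.454
grasp_force: 61.4
```

Emit:
arm_command:
  rows:
    - [30, [0, 0, 0], [0, 0, 0]]
    - [30, [0, 0, 0], [0, 0, 0]]
    - [30, [0, 0, 0], [0, 0, 0]]

```text
time: 32.7
tool_pos: [0.5017, 0.0745, 0.1148]
tool_rot: [0.001, 0.739, 0.674, 0.001]
contact_force: [0.0, 0.9, -3.3]
gripper_width: 0.454
grasp_force: 61.4
```

Emit:
arm_command:
  rows:
    - [30, [0, 0, -0.015], [0, 0, 0]]
    - [30, [0, 0, -0.03], [0, 0, 0]]
    - [30, [0, 0, -0.039], [0, 0, 0]]
    - [30, [0, 0, -0.044], [0, 0, 0]]
    - [30, [0, 0, -0.044], [0, 0, 0]]
    - [30, [0, 0, -0.044], [0, 0, 0]]

```text
time: 33.2
tool_pos: [0.5012, 0.0746, 0.1025]
tool_rot: [0.0, 0.739, 0.674, 0.0]
contact_force: [-6.8, 0.0, 9.8]
gripper_width: 0.455
grasp_force: 62.4
```

Emit:
arm_command:
  rows:
    - [85, [0, 0, 0.004], [0, 0, 0]]
    - [85, [0, 0, 0.004], [0, 0, 0]]
    - [85, [0, 0, 0.004], [0, 0, 0]]
    - [85, [0, 0, 0.004], [0, 0, 0]]
    - [85, [0, 0, 0.004], [0, 0, 0]]
    - [85, [0, 0, 0.1], [0, 0, 0]]
    - [85, [0, 0, 0.22], [0, 0, 0]]
    - [85, [0, 0, 0.34], [0, 0, 0]]
    - [85, [0, 0, 0.45], [0, 0, 0]]
    - [85, [0.0, -0.1, 0.45], [0, 0, 0]]
    - [85, [0.0, -0.22, 0.45], [0, 0, 0]]
    - [85, [0.0, -0.34, 0.45], [0, 0, 0]]

```text
time: 34.2
tool_pos: [0.5009, -0.0281, 0.236]
tool_rot: [0.001, 0.738, 0.675, 0.001]
contact_force: [0.6, -1.0, 1.1]
gripper_width: 0.994
grasp_force: 0.0
```

Emit:
arm_command:
  rows:
    - [85, [0.03, -0.12, 0], [0, 0, 0.07]]
    - [85, [0.07, -0.24, 0], [0, 0, 0.14]]
    - [85, [0.11, -0.36, 0], [0, 0, 0.21]]
    - [85, [0.15, -0.48, 0], [0, 0, 0.28]]
    - [85, [0.19, -0.6, 0], [0, 0, 0.35]]
    - [85, [0.23, -0.72, 0], [0, 0, 0.42]]
    - [85, [0.27, -0.84, 0], [0, 0, 0.49]]
    - [85, [0.31, -0.94, 0], [0, 0, 0.56]]
    - [85, [0.33, -1, 0], [0, 0, 0.63]]
    - [85, [0.33, -1, 0], [0, 0, 0.7]]
    - [85, [0.33, -1, 0], [0, 0, 0.77]]
    - [85, [0.33, -1, 0], [0, 0, 0.84]]

```text
time: 35.2
tool_pos: [0.5994, -0.3281, 0.234]
tool_rot: [-0.001, 0.168, 0.986, 0.0]
contact_force: [0.4, 0.5, -0.1]
gripper_width: 0.993
grasp_force: 0.0
```

```bash
python3 chk.py e sq,.135,.146,.42,.56,-.15,-.03 sqf,.069,.08,.42,.56,-.15,-.03 rd,.135,.147,.42,.58,.02,.13  2>/dev/null
python3 - <<'E'
from h import *
f=load('etop');g=load('eside')
X=cloud(f);m=X[(X[...,2]>.072)&(X[...,2]<.08)&(X[...,0]>.44)&(X[...,0]<.56)&(X[...,1]>.02)&(X[...,1]<.13)]
print(cv2.minEnclosingCircle((m[:,:2]*1000).astype(np.float32)))
a=cv2.resize(f['color'][180:300,258:383,::-1],(500,480),interpolation=3)
b=cv2.resize(g['color'][185:305,250:375,::-1],(290,278),interpolation=3)
o=np.zeros((480,800,3),np.uint8);o[:,:500]=a;o[:278,505:795]=b
cv2.imwrite('pics/c6.png',o)
E
```

```text
top sq 216 [ 0.4867 -0.0907  0.1395] [486.7 -91. ] [39.8 40.1] 85.4
top sqf 279 [ 0.4817 -0.0877  0.0744] [486.7 -90.9] [65.7 66.1] 84.8
top rd 170 [0.5002 0.0714 0.1397] [500.6  71.6] [38.2 38. ] 1.0
side sq 213 [ 0.4869 -0.0934  0.1408] [487.5 -92.1] [44.8 39.1] 82.1
side sqf 317 [ 0.4858 -0.1016  0.0751] [487.4 -92.2] [69.7 66. ] 85.4
side rd 20 [0.4896 0.0588 0.1387] [491.   56.5] [ 8.5 26.9] 47.4
[ 0.5995 -0.3276  0.2342] 35.3
((499.79229736328125, 71.56234741210938), 32.691314697265625)
```

View pics/c6.png

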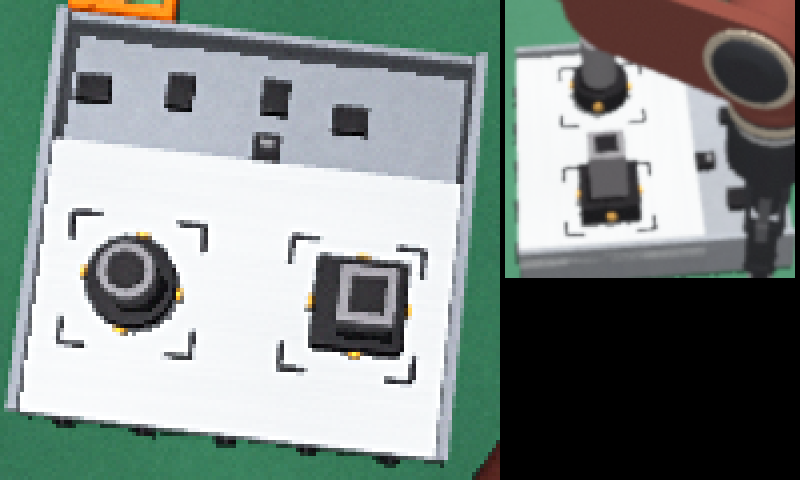

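Emit:
arm_command:
  rows:
    - [85, [0.022, -0.075, 0], [0, 0, 0.05]]
    - [85, [0.022, -0.075, 0], [0, 0, 0.083]]
    - [85, [0.022, -0.075, -0.1], [0, 0, 0.083]]
    - [85, [0.022, -0.075, -0.2], [0, 0, 0.083]]
    - [85, [0.022, -0.075, -0.3], [0, 0, 0.083]]
    - [85, [0.022, -0.075, -0.4], [0, 0, 0.083]]
    - [85, [0.022, -0.075, -0.48], [0, 0, 0.083]]
    - [85, [0.022, -0.075, -0.52], [0, 0, 0.083]]
    - [85, [0.022, -0.075, -0.537], [0, 0, 0.083]]
    - [85, [0.022, -0.075, -0.537], [0, 0, 0.083]]
    - [85, [0.022, -0.075, -0.537], [0, 0, 0.083]]

```text
time: 36.22
tool_pos: [0.6071, -0.3505, 0.0754]
tool_rot: [0.001, 0.106, 0.994, -0.001]
contact_force: [0.1, -0.2, 0.3]
gripper_width: 0.995
grasp_force: 0.0
```

Emit:
arm_command:
  rows:
    - [5, [0, 0, 0], [0, 0, 0]]
    - [5, [0, 0, 0], [0, 0, 0]]
    - [5, [0, 0, 0], [0, 0, 0]]
    - [5, [0, 0, 0], [0, 0, 0]]
    - [5, [0, 0, 0], [0, 0, 0]]
    - [5, [0, 0, 0], [0, 0, 0]]
    - [5, [0, 0, 0], [0, 0, 0]]
    - [5, [0, 0, 0], [0, 0, 0]]
    - [5, [0, 0, 0], [0, 0, 0]]
    - [5, [0, 0, 0], [0, 0, 0]]

```text
time: 37.05
tool_pos: [0.6065, -0.3493, 0.0739]
tool_rot: [0.0, 0.106, 0.994, 0.0]
contact_force: [1.8, 5.2, 2.2]
gripper_width: 0.198
grasp_force: 63.0
```

Emit:
arm_command:
  rows:
    - [5, [0, 0, -0.01], [0, 0, 0]]
    - [5, [0, 0, -0.02], [0, 0, 0]]
    - [5, [0, 0, -0.03], [0, 0, 0]]
    - [5, [0, 0, -0.036], [0, 0, 0]]
    - [5, [0, 0, -0.036], [0, 0, 0]]
    - [5, [0, 0, -0.036], [0, 0, 0]]

```text
time: 37.55
tool_pos: [0.6068, -0.3495, 0.0665]
tool_rot: [0.0, 0.106, 0.994, 0.001]
contact_force: [-4.5, 9.3, 15.7]
gripper_width: 0.199
grasp_force: 64.9
```

Emit:
arm_command:
  rows:
    - [5, [0, 0, -0.005], [0, 0, -0.04]]
    - [5, [0, 0, -0.005], [0, 0, -0.1]]
    - [5, [0, 0, -0.005], [0, 0, -0.16]]
    - [5, [0, 0, -0.005], [0, 0, -0.22]]
    - [5, [0, 0, -0.005], [0, 0, -0.28]]
    - [5, [0, 0, -0.005], [0, 0, -0.34]]
    - [5, [0, 0, -0.005], [0, 0, -0.4]]
    - [5, [0, 0, -0.005], [0, 0, -0.46]]
    - [5, [0, 0, -0.005], [0, 0, -0.52]]
    - [5, [0, 0, -0.005], [0, 0, -0.58]]
    - [5, [0, 0, -0.005], [0, 0, -0.64]]
    - [5, [0, 0, -0.005], [0, 0, -0.64]]

```text
time: 38.55
tool_pos: [0.6064, -0.3496, 0.0664]
tool_rot: [-0.001, 0.573, 0.82, 0.0]
contact_force: [-7.2, 10.1, 22.3]
gripper_width: 0.193
grasp_force: 65.7
```

```bash
python3 -c "
from h import *
s=monitor.state();print(s['ft_torque'],s['contact_force'],s['tool_pos'],s['tool_rot'],s['joint_pos'])"
```

```text
[ 1.90297206  1.71463952 -0.05796019] [-7.23815328 10.09376425 22.33569198] [ 0.60643958 -0.34964391  0.06642361] [-6.90765701e-04  5.73060764e-01  8.19512581e-01  1.12715004e-04] [-6.29277111e-01  3.63840818e-01  1.54134374e+00  2.10657270e-04
  1.23779368e+00 -9.79670379e-01]
```

Emit:
arm_command:
  rows:
    - [5, [0, 0, 0], [0, 0, -0.04]]
    - [5, [0, 0, 0], [0, 0, -0.08]]
    - [5, [0, 0, 0], [0, 0, -0.12]]
    - [5, [0, 0, 0], [0, 0, -0.15]]
    - [5, [0, 0, 0], [0, 0, -0.18]]
    - [5, [0, 0, 0], [0, 0, -0.18]]
    - [5, [0, 0, 0], [0, 0, -0.18]]

```text
time: 39.13
tool_pos: [0.6063, -0.3495, 0.0664]
tool_rot: [-0.001, 0.68, 0.733, -0.001]
contact_force: [-8.4, 9.7, 21.9]
gripper_width: 0.193
grasp_force: 70.6
```

```bash
python3 -c "
from h import *
s=monitor.state();print(s['ft_torque'],s['contact_force'],s['tool_pos'],s['tool_rot'],s['joint_pos'])"
```

```text
[2.01551251 1.722749   1.54026592] [-8.42234088  9.6844723  21.86353111] [ 0.60634681 -0.34952591  0.06641983] [-7.77482824e-04  6.79896967e-01  7.33307013e-01 -5.77957736e-04] [-6.28751634e-01  3.63797522e-01  1.54140649e+00 -1.01925349e-03
  1.23806988e+00 -7.03969128e-01]
```

Emit:
arm_command:
  rows:
    - [5, [0, 0, 0], [0, 0, -0.03]]
    - [5, [0, 0, 0], [0, 0, -0.05]]
    - [5, [0, 0, 0], [0, 0, -0.05]]
    - [5, [0, 0, 0], [0, 0, -0.05]]

```text
time: 39.47
tool_pos: [0.6066, -0.3501, 0.0666]
tool_rot: [0.0, 0.708, 0.707, -0.001]
contact_force: [-8.1, 9.0, 22.3]
gripper_width: 0.2
grasp_force: 96.5
```

```bash
python3 -c "
from h import *
s=monitor.state();print(s['ft_torque'],s['contact_force'],s['tool_pos'],s['tool_rot'])"
```

```text
[1.66155881 1.59657114 2.02589541] [-8.13990744  8.96531846 22.25835797] [ 0.60659354 -0.35012681  0.06660848] [ 1.13448036e-04  7.07522208e-01  7.06690369e-01 -1.01730544e-03]
```

Emit:
arm_command:
  rows:
    - [5, [0, 0, 0], [0, 0, 0.04]]
    - [5, [0, 0, 0], [0, 0, 0.04]]
    - [85, [0, 0, 0], [0, 0, 0.04]]
    - [85, [0, 0, 0], [0, 0, 0.04]]
    - [85, [0, 0, 0], [0, 0, 0.04]]
    - [85, [0, 0, 0], [0, 0, 0.04]]
    - [85, [0, 0, 0], [0, 0, 0.04]]
    - [85, [0, 0, 0.03], [0, 0, 0.04]]
    - [85, [0, 0, 0.1], [0, 0, 0.04]]
    - [85, [0, 0, 0.22], [0, 0, 0.04]]
    - [85, [0, 0, 0.34], [0, 0, 0.04]]
    - [85, [0, 0, 0.46], [0, 0, 0.04]]

```text
time: 40.47
tool_pos: [0.6057, -0.3498, 0.2008]
tool_rot: [-0.0, 0.688, 0.726, -0.0]
contact_force: [0.6, 0.0, 0.1]
gripper_width: 0.997
grasp_force: 0.0
```

Emit:
arm_command:
  rows:
    - [85, [-0.1, 0, 0], [0, 0, 0]]
    - [85, [-0.2, -0.06, 0], [0, 0, 0]]
    - [85, [-0.3, -0.12, 0], [0, 0, 0]]
    - [85, [-0.4, -0.18, 0], [0, 0, 0]]
    - [85, [-0.5, -0.24, 0], [0, 0, 0]]
    - [85, [-0.6, -0.3, 0], [0, 0, 0]]
    - [85, [-0.6, -0.3, 0], [0, 0, 0]]

```text
time: 41.05
tool_pos: [0.4218, -0.4428, 0.2]
tool_rot: [-0.0, 0.689, 0.724, -0.001]
contact_force: [-0.6, -0.4, 0.2]
gripper_width: 0.99
grasp_force: 0.0
```

```bash
python3 chk.py k sq,.135,.146,.42,.56,-.15,-.03 rd,.135,.147,.42,.58,.02,.13 knob,.094,.105,.55,.66,-.42,-.3 scr,.068,.08,.53,.65,.26,.44 2>/dev/null
python3 - <<'E'
from h import *
f=load('ktop');g=load('kside')
cv2.imwrite('pics/c7.png',np.hstack([cv2.resize(f['color'][160:310,255:465,::-1],(490,350),interpolation=3),cv2.resize(g['color'][315:385,335:395,::-1],(300,350),interpolation=3)]))
E
```

```text
top sq 217 [ 0.4863 -0.0909  0.1399] [486.5 -90.8] [39.6 40.2] 84.8
top rd 170 [0.5002 0.0716 0.1396] [500.5  71.5] [38.3 37.7] 4.2
top knob 121 [ 0.6061 -0.3496  0.0983] [ 605.9 -349.8] [17.9 60.6] 8.5
top scr 192 [0.5886 0.3437 0.0736] [588.7 343.5] [24.4 63.3] 0.4
side sq 0 [nan nan nan] [0. 0.] [0. 0.] 0.0
side rd 126 [0.5004 0.0678 0.1396] [499.1  69.9] [36.2 40.1] 21.1
side knob 189 [ 0.6066 -0.3515  0.0981] [ 606.7 -350.8] [18.8 61.9] 8.5
side scr 104 [0.5884 0.3404 0.073 ] [588.7 340.8] [69.6 24.6] 89.9
[ 0.4253 -0.4407  0.2   ] 41.15
```

View pics/c7.png

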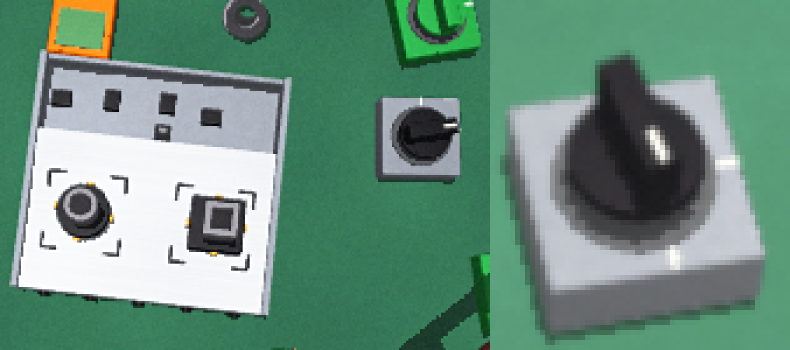

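```bash
python3 -c "
from plant import manip
print(manip.job_done())"
```

```text
the job is handed in; nothing more can be done
None
```

I handed the job in at about 41 s. All five scraps are in the tray, the scraper is back on its mat, the adapters are swapped (round about 1 mm off centre, square about 3 mm off centre and left that way), and the knob was pressed, turned clockwise to its stop and is back up.

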